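Change the batch in the weld-coupon cooling box

TASK

Change the batch in the fan cooling box: push the little recessed switch fully to off, slide the clear guard right open, stand the cooled tee coupon from the chamber in the aluminium tray, and stand every freshly welded tee coupon from the bench upright on the chamber floor. Then slide the guard fully shut and push the switch fully back to on; the fan must never be on while the guard is open. Do not disturb the other things on the bench.

Things in the scene. Friction and masses are not known exactly. Their poses are not given: they have to be found in the camera images.
- coolbox: the cooling box, fixed; origin on the bench under the middle of its open-topped chamber. In its own frame a closed blower deck lies to -y (y -100 to -310 mm, top at 75 mm), over which the guard slides; to -x (robot side) lies the switch ledge, x -155 to -80 mm, y -108 to 108 mm, top 75 mm above the bench
- chamber_floor (a point): middle of the chamber's floor, 10 mm above the bench, axes as the cooling box: the chamber is 140 mm (x) x 200 mm (y) inside, its grey walls 8 to 10 mm thick, tops 75 mm above the bench
- guard (a joint): clear plastic guard on top of the chamber, slides along the box's own -y over the blower deck: 0 shut, 0.200 m fully open; plate top 80.5 mm above the bench; about 2 N of friction, stays where it is left
- guard_handle (a point): middle of the top of the guard's handle: an upright black fin on the middle of the guard, 60 mm long along the box's x, 10 mm thick along the box's y, rising from the plate (80.5 mm) to 107.5 mm above the bench; moves with the guard
- fan_switch (a joint): slide switch of the fan: 0 off, 0.014 m on; slides along the box's own +y to on; about 1.5 N of friction, stays where it is left
- switch_thumb (a point): middle of the top of the switch's thumb piece: small white block 22 mm (box x) x 8 mm (box y), its top flush with the ledge, 75 mm above the bench; moves with the switch
- slot_middle (a point): fixed point, middle of the switch slot at the ledge's top. The slot is a recess 26 mm wide (box x) x 90 mm long (box y) x 10 mm deep (floor 65 mm above the bench). The thumb piece stands in it, 7 mm to -y when off, 7 mm to +y when on. A fingertip goes in beside the thumb piece (34 mm free to the slot's end on the side pushed from) and pushes it along
- tray: open aluminium tray for finished coupons, fixed, 150 x 150 mm outside, rim 20 mm high, walls and floor 4 mm thick; origin at the centre of its underside
- cooled: a welded tee coupon in bare steel: flat base 60 (own x) x 56 (own y) x 6 mm thick, with an upright web 10 mm thick and 60 mm long standing along own x on the middle of the base, its top 42 mm above the underside; about 0.3 kg; origin at the centre of the underside, z up. Pinch it by the web (across own y). This is the one that lies in the cooling box at the start
- hot_a: a welded tee coupon in bare steel: flat base 60 (own x) x 56 (own y) x 6 mm thick, with an upright web 10 mm thick and 60 mm long standing along own x on the middle of the base, its top 42 mm above the underside; about 0.3 kg; origin at the centre of the underside, z up. Pinch it by the web (across own y). Freshly welded, starts on the bench (two or three of the three are there)
- hot_b: a welded tee coupon in bare steel: flat base 60 (own x) x 56 (own y) x 6 mm thick, with an upright web 10 mm thick and 60 mm long standing along own x on the middle of the base, its top 42 mm above the underside; about 0.3 kg; origin at the centre of the underside, z up. Pinch it by the web (across own y). Freshly welded, starts on the bench (two or three of the three are there)
- hot_c: a welded tee coupon in bare steel: flat base 60 (own x) x 56 (own y) x 6 mm thick, with an upright web 10 mm thick and 60 mm long standing along own x on the middle of the base, its top 42 mm above the underside; about 0.3 kg; origin at the centre of the underside, z up. Pinch it by the web (across own y). Freshly welded, starts on the bench (two or three of the three are there)
- tube_offcut: bystander: short steel tube, 40 mm across, 35 mm high; origin at the centre of its underside
- angle_offcut: bystander: offcut of angle iron 40 x 70 x 40 mm high; origin under the middle of its foot
- flat_bar: bystander: flat steel bar 200 x 30 x 6 mm; origin at the centre of its underside
- wire_brush: bystander: brush lying on the bench behind the cooling box
- chipping_hammer: bystander: hammer lying at the back of the bench
- spatter_can: bystander: grey spray can, 60 mm across, 170 mm tall, standing at the left; origin at the centre of its underside
- spanner: bystander: spanner lying at the right of the bench
Things that resemble listed ones, but are neither listed nor needed, are in the scene too. Leave any blue, orange or pink look-alike of the hot_b alone.

How it is judged (in metres and radians):
On the way, in this order (a step that is already met when the one before it is completed fails the run):
1. the fan switch is pushed fully off (value of joint fan_switch below 0.0025 m), for 0.2 s.
2. the guard is slid right open (value of joint guard above 0.18 m), for 0.2 s.
3. the cooled coupon stands in the tray and every fresh coupon stands in the chamber, released (x of cooled in the frame of tray between -0.071 and 0.071 m and y of cooled in the frame of tray between -0.071 and 0.071 m and z of cooled in the frame of tray below 0.01 m and angle between each of cooled, hot_a, hot_b, hot_c's own z axis and vertical below 0.15 rad and contact force between each of cooled, hot_a, hot_b, hot_c and the fingers below 0.1 N and x of hot_a in the frame of coolbox between -0.07 and 0.07 m and y of hot_a in the frame of coolbox between -0.1 and 0.1 m and z of each of hot_a, hot_b, hot_c in the frame of coolbox below 0.016 m and x of hot_b in the frame of coolbox between -0.07 and 0.07 m and y of hot_b in the frame of coolbox between -0.1 and 0.1 m and x of hot_c in the frame of coolbox between -0.07 and 0.07 m and y of hot_c in the frame of coolbox between -0.1 and 0.1 m), for 0.2 s.
4. the guard is slid fully shut (value of joint guard below 0.004 m), for 0.2 s.
5. the fan switch is pushed fully on (value of joint fan_switch above 0.0115 m), for 0.2 s.
At the end, for the whole second after the job is handed in: the cooled coupon stands upright (within 0.15 rad) on the tray's floor inside its rim; every fresh coupon that is present stands upright (within 0.15 rad) on the chamber floor; all at rest and released; guard within 4 mm of shut; switch within 2.5 mm of its on end (all of step 3 and value of joint guard below 0.004 m and value of joint fan_switch above 0.0115 m and linear speed of each of cooled, hot_a, hot_b, hot_c below 0.02 m/s); the robot touches nothing.
It fails at once if the fan is on while the guard is open by more than 20 mm (value of joint fan_switch above 0.007 m and value of joint guard above 0.02 m).
It fails at once if a bystander is moved by more than 50 mm (distance of any of tube_offcut, angle_offcut, flat_bar, wire_brush, chipping_hammer, spatter_can, spanner from where it was at the start of the episode above 0.05 m).
Of hot_a, hot_b, hot_c only 2 to 3 are there at a start; the rules pass over those that are not, and their reading is None.
At some moment in a run one of cooled, hot_a, hot_b, hot_c may be knocked a few centimetres aside while the robot is not near it.
It also fails if it takes over 200 s, if anything falls off the work surface, if the arm or the gripper's body presses on something with over 40 N, if the wrist force passes 120 N, or if a joint passes its speed limit or range.

ROBOT

A 6-joint arm with a two-finger parallel gripper is mounted at the origin on the work surface. World frame = base frame: x ahead of the robot, y to its left, z up, the work surface at z = 0. Lengths are in mm, angles in degrees, forces in N, time in s.
With the tool pointing down it reaches from about 325 to 850 mm from the base axis. Payload 4.4 kg.
Tool frame: the origin (TCP) lies on the centre line of the jaws, within the pads' length; the fingertips stand 22 mm ahead of it and the grasp point (between the pads) lies 3 mm ahead of it; z points along the fingers, y is the direction in which the jaws open and shut (so a half turn about z gives the same grasp; the last joint's range is limited). The gripper opens to 94 mm and grips with 3 to 60 N. Pads are 16 mm wide; open, the fingers measure 119 mm over their backs; the gripper's body (75 mm by 177 mm) begins 78 mm behind the grasp point.
Start: joints at [54.46, 11.837, 88.321, -0, 79.842, -8.623], TCP at [260.316, 512.701, 227.447] pointing down, gripper open.
Joint ranges: [-156.59, 156.59], [-49.26, 127.26], [12.9, 141.05], [-63.56, 243.56], [4.71, 150.69], [-161.64, 161.64]. Speed limits (degrees/s): [159.86, 159.86, 180, 180, 180, 180].

INTERFACE

Orientations are given as [roll, pitch, yaw] about the fixed x, y, z axes, in that order (R = Rz(yaw) Ry(pitch) Rx(roll)).
In Python, from plant import * gives the robot as it stands. The module is installed in compiled form; this text tells all that it offers. Calls block until the motion is done:
- move_to(position, orientation): joint-space move of the TCP to a pose.
- move_straight(position, v=150, rotation=None): straight line of the TCP; rotation=None keeps the orientation; v is the mean speed in mm/s.
- goto_joints(angles): joint-space move.
- gripper_to(opening, strength=None): finger opening in mm; strength is the grip in N (None keeps the last); returns when the fingers have stopped.
- dwell(seconds).
- solve_ik(position, orientation): joint angles nearest the present ones, or None.
- get_obs(): the state.
- grab_frame(name): name is "side" or "top" or "wrist"; returns a dict with "pixels" (480x640x3 uint8, blue, green, red), "z_map" (480x640 float32, mm along the optical axis (not along the pixel's ray), 0 where there is no reading), "fx", "fy", "cx", "cy" (pixels), "dist_coeffs" ([k1, k2, p1, p2, k3] as OpenCV has them; the pictures are not rectified), "rvec" (rotation vector, rad) and "tvec" (3), from world to camera coordinates, as OpenCV has them. Camera axes: x right, y down, z forward; pixel columns grow to the right and rows downward; lengths in mm; the calibration is good to about 2 mm. A picture is of the moment at which its call begins.
A pose or a line that the arm cannot do raises Unreachable and nothing moves.
- close_job(): hands the job in, once; it reports no verdict.
Trained networks look in a picture, given as the dict that the camera call returned (one of the last four; its "shot" number tells which), for a name from the list of things; names that differ only in an ending like _2 or _b are one class to them, and where a whole thing is asked for, a point or a joint stands for the part that bears it (a point fixed in the world has none). Each returns a list of dicts, best first, with "confidence" (0 to 1); they miss things now and then, are a little off and sometimes report something else, mostly with a low value. They report only what shows in the picture. A call takes as long as a camera call. They do not tell look-alikes from the thing itself.
- search_frame(picture, name): "location" ([column, row] in pixels, amid what is visible of it).
The state is a dict: "time_s": time; "qpos": joint angles; "qvel": joint speeds; "effort": joint torques, N m; "ee_pos": TCP position; "eef_rot": TCP orientation; "force": force on the tool from outside, world axes, zero at the start; "moment": the same for the moment, N m; "grip_width": finger opening in mm.
Only numpy, scipy, OpenCV 4.12 (cv2) and the standard library are available. Lean on these libraries where they do the work, as an engineer would, in place of code of your own. Each camera call takes 0.05 s, during which the arm holds its last target. There are 200 camera calls.

## Working session

There is one attempt and no reset: what is moved stays moved. The work goes in short steps, each a Python script; the robot and the scene stay as the last script left them, time stands still between calls to the robot, and variables do not carry over. Pictures are saved under pics/ and viewed, about 12 in all and at most 16, crops included, and the job is handed in when it is done.

```bash
mkdir -p pics; cat > h.py <<'E'
from plant import *
import numpy as np, cv2
def cloud(p):
    z=p["z_map"]; K=np.array([[p["fx"],0,p["cx"]],[0,p["fy"],p["cy"]],[0,0,1.]])
    u,v=np.meshgrid(np.arange(640.),np.arange(480.))
    n=cv2.undistortPoints(np.stack([u,v],-1).reshape(-1,1,2),K,np.array(p["dist_coeffs"],float)).reshape(480,640,2)
    c=np.dstack([n*z[...,None],z]); R=cv2.Rodrigues(np.array(p["rvec"],float))[0]
    w=(c-np.array(p["tvec"],float).ravel())@R
    w[z<=0]=np.nan
    return w
def proj(p,X):
    K=np.array([[p["fx"],0,p["cx"]],[0,p["fy"],p["cy"]],[0,0,1.]])
    return cv2.projectPoints(np.array(X,float).reshape(-1,1,3),np.array(p["rvec"],float),np.array(p["tvec"],float),K,np.array(p["dist_coeffs"],float))[0].reshape(-1,2)
E
python3 - <<'E'
from h import *
for n in ["top","side"]:
    p=grab_frame(n); cv2.imwrite(f"pics/{n}0.png",p["pixels"]); w=cloud(p)
    np.savez(f"pics/{n}0.npz",w=w,px=p["pixels"])
    R=cv2.Rodrigues(np.array(p["rvec"]))[0]; print(n,"cam at",-R.T@np.array(p["tvec"]).ravel())
    for name in ["coolbox","guard_handle","switch_thumb","slot_middle","tray","cooled","hot_a","tube_offcut","angle_offcut","flat_bar","spatter_can"]:
        for d in search_frame(p,name):
            c,r=d["location"]; print(name,round(d["confidence"],2),[round(c),round(r)],np.round(w[int(r),int(c)]))
print(get_obs()["time_s"])
E
```

```text
top cam at [ 425.36620313   42.34146087 1460.40566902]
guard_handle 0.84 [374, 222] [590. -99. 105.]
slot_middle 0.83 [399, 227] [ 581. -174.   75.]
tray 0.95 [260, 227] [597. 234.   5.]
tray 0.42 [259, 274] [455. 241.  13.]
hot_a 0.82 [293, 281] [429. 134.  47.]
hot_a 0.81 [258, 272] [458. 241.  13.]
hot_a 0.68 [210, 329] [293. 392.   5.]
hot_a 0.66 [213, 277] [448. 378.   6.]
hot_a 0.61 [340, 303] [363.   2.  39.]
hot_a 0.54 [180, 290] [411. 474.  34.]
tube_offcut 0.64 [371, 220] [599. -90.  82.]
tube_offcut 0.47 [289, 313] [339. 148.  34.]
tube_offcut 0.28 [417, 310] [ 338. -230.    2.]
angle_offcut 0.89 [241, 316] [330. 295.   5.]
flat_bar 0.6 [415, 312] [ 329. -225.   10.]
flat_bar 0.51 [372, 220] [598. -93.  83.]
spatter_can 0.82 [170, 219] [604. 458. 171.]
side cam at [-161.70502436 -620.96780281  874.45790296]
coolbox 0.6 [410, 301] [ 544. -212.   75.]
coolbox 0.38 [306, 188] [756. 316.  19.]
guard_handle 0.83 [386, 264] [ 594. -104.   81.]
switch_thumb 0.43 [349, 290] [479. -96.  76.]
switch_thumb 0.36 [228, 169] [588. 453. 104.]
slot_middle 0.74 [411, 302] [ 545. -212.   72.]
tray 0.55 [286, 227] [601. 235.   3.]
hot_a 0.96 [241, 250] [450. 241.  13.]
hot_a 0.96 [153, 255] [269. 369.  28.]
hot_a 0.94 [263, 276] [413. 118.  26.]
hot_a 0.77 [275, 315] [350.   4.  24.]
hot_a 0.74 [174, 218] [403. 472.  19.]
hot_a 0.7 [205, 233] [432. 377.   5.]
tube_offcut 0.86 [228, 281] [352. 175.  13.]
angle_offcut 0.61 [192, 264] [335. 297.   3.]
angle_offcut 0.26 [229, 162] [593. 452. 121.]
flat_bar 0.64 [343, 388] [ 318. -226.    5.]
spatter_can 0.74 [227, 166] [586. 458. 109.]
1.2
```

```bash
python3 - <<'E'
import cv2
for n,(a,b,c,d) in {"top":(170,345,140,460),"side":(140,420,120,500)}.items():
    i=cv2.imread(f"pics/{n}0.png")[a:b,c:d]; s=min(800/i.shape[1],600/i.shape[0])
    cv2.imwrite(f"pics/{n}0c.png",cv2.resize(i,None,fx=s,fy=s,interpolation=cv2.INTER_CUBIC))
E
```

```text
(no output)
```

View pics/top0c.png

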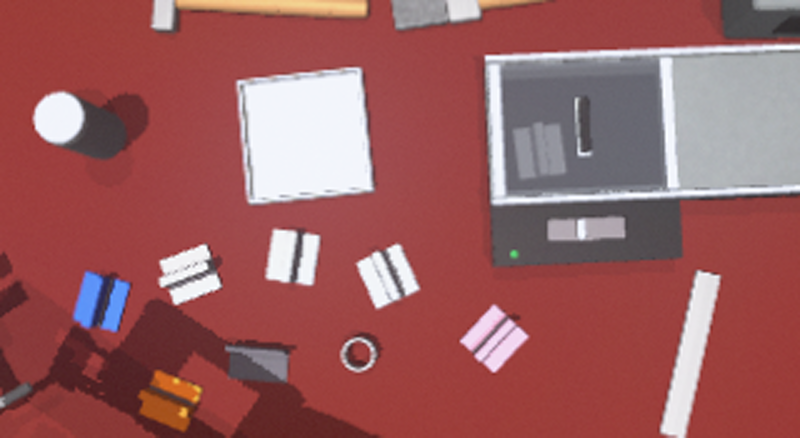

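View pics/side0c.png

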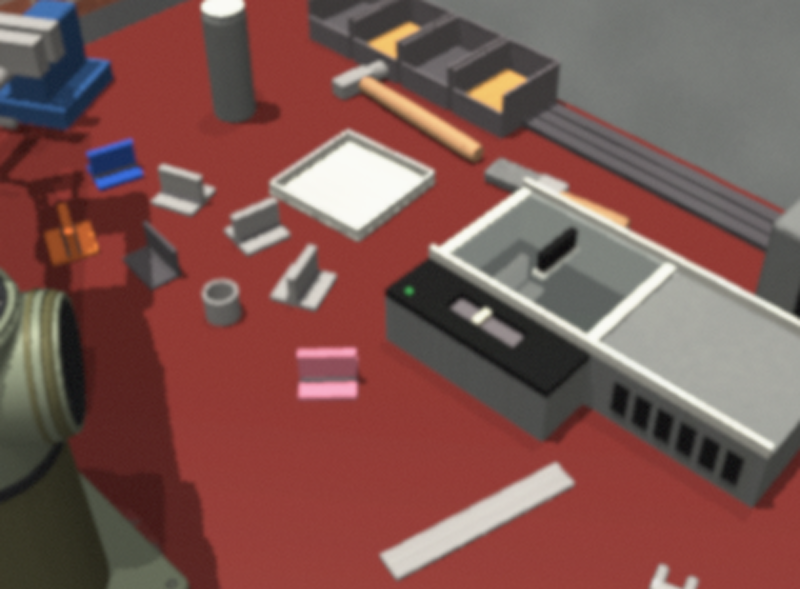

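The top view shows three grey fresh coupons at crop (190,273), (293,257) and (388,275), with blue, orange and pink look-alikes nearby. The cooled coupon is under the guard at (540,150), the guard handle at (583,125), and the switch thumb at (581,229), on the +y (on) side. Next I'll fit the poses.

```bash
cat >> h.py <<'E'
def rect(xy):
    (c,s,a)=cv2.minAreaRect(np.float32(xy)); 
    return np.array(c),s,a
def blobs(w,px,m,minpts=25):
    n,l=cv2.connectedComponents(m.astype(np.uint8))
    for k in range(1,n):
        q=l==k
        if q.sum()>=minpts: yield q
def coupons(w,px,zr=(30,52)):
    """light grey web tops + whole footprints near them"""
    hsv=cv2.cvtColor(px,cv2.COLOR_BGR2HSV)
    fg=(w[...,2]>2.5)&(w[...,2]<60)&(hsv[...,1]<70)
    out=[]
    for q in blobs(w,px,fg):
        P=w[q]; c,s,a=rect(P[:,:2]); out.append((np.round(c,1),np.round(s),round(a,1),q.sum(),np.round(np.percentile(P[:,2],95)),q))
    return out
E
python3 - <<'E'
from h import *
for n in ["top","side"]:
    d=np.load(f"pics/{n}0.npz"); w,px=d["w"],d["px"]; hsv=cv2.cvtColor(px,cv2.COLOR_BGR2HSV)
    print(n)
    ok=(np.abs(w[...,2]-75)<6)&(hsv[...,2]<75)&(w[...,0]<600)&(w[...,0]>400)&(w[...,1]<30)&(w[...,1]>-300)
    for q in blobs(w,px,ok,300): print("ledge",rect(w[q][:,:2]),q.sum(),np.median(w[q][:,2]))
    for o in coupons(w,px): 
        if o[3]<2500 and o[0][0]<700: print(o[:5])
p=grab_frame("wrist"); w=cloud(p); R=cv2.Rodrigues(np.array(p["rvec"]))[0]; print("wristcam",-R.T@np.array(p["tvec"]).ravel(),R.tolist(),get_obs()["ee_pos"],get_obs()["eef_rot"])
E
```

```text
top
(array([602.1, 230. ]), array([152., 155.]), 4.8, np.int64(1814), np.float64(21.0))
(array([601.6, 458.2]), array([22., 55.]), 70.8, np.int64(93), np.float64(58.0))
(array([ 517. , -275.1]), array([  3., 113.]), 1.4, np.int64(53), np.float64(59.0))
(array([ 463.3, -564.4]), array([ 5., 56.]), 72.1, np.int64(27), np.float64(59.0))
(array([457.2, 245.9]), array([58., 60.]), 80.8, np.int64(334), np.float64(44.0))
(array([439. , 369.3]), array([57., 62.]), 19.6, np.int64(360), np.float64(44.0))
(array([432.6, 132. ]), array([60., 57.]), 25.2, np.int64(353), np.float64(44.0))
(array([ 331.5, -228.2]), array([ 32., 200.]), 75.8, np.int64(577), np.float64(11.0))
(array([ 323.8, -421.8]), array([179.,  37.]), 14.7, np.int64(341), np.float64(12.0))
(array([ 370.2, -681.4]), array([104.,  35.]), 71.9, np.int64(312), np.float64(34.0))
(array([355.3,   7.1]), array([55., 59.]), 43.9, np.int64(333), np.float64(44.0))
(array([341.1, 166.6]), array([38., 38.]), 27.8, np.int64(77), np.float64(39.0))
(array([330.2, 288.5]), array([70., 40.]), 83.7, np.int64(270), np.float64(41.0))
(array([ 3.5, -
[... 663 characters left out ...]
p.int64(296), np.float64(35.0))
(array([348. ,   0.8]), array([ 8., 51.]), 42.4, np.int64(44), np.float64(12.0))
(array([ 328.9, -229.3]), array([ 33., 203.]), 75.4, np.int64(1266), np.float64(8.0))
(array([ 328.4, -421.7]), array([162.,  38.]), 15.2, np.int64(798), np.float64(9.0))
(array([ 448.2, -584.1]), array([ 2., 56.]), 73.1, np.int64(44), np.float64(60.0))
wristcam [189.17009251 549.67080197 384.28218981] [[0.4530606440293229, 0.8914791624886951, 0.0009775889683593525], [0.8573485457186425, -0.43601504830052595, 0.27357695226319656], [0.24431439578106134, -0.12310881570360957, -0.961849622087668]] [260.32107817 512.71730172 227.47069143] [1.79997976e+02 8.75125019e-04 1.53082754e+02]
```

```bash
cat >> h.py <<'E'
def wrist(name,save=True):
    p=grab_frame("wrist"); w=cloud(p)
    if save: cv2.imwrite(f"pics/{name}.png",p["pixels"])
    np.savez(f"pics/{name}.npz",w=w,px=p["pixels"])
    return p,w
E
python3 - <<'E'
from h import *
gripper_to(24,10)
move_to([476,-100,225],[180,0,181.4])
p,w=wrist("sw0"); hsv=cv2.cvtColor(p["pixels"],cv2.COLOR_BGR2HSV)
for n in ["switch_thumb","slot_middle","guard_handle","cooled"]:
    for d in search_frame(p,n): c,r=d["location"]; print(n,round(d["confidence"],2),[round(c),round(r)],np.round(w[int(r),int(c)],1))
ok=(np.abs(w[...,2]-75)<4)&(hsv[...,2]<75)
for q in blobs(w,0,ok,3000): print("ledge",rect(w[q][:,:2]),q.sum(),np.median(w[q][:,2]))
ok=(np.abs(w[...,2]-65)<4)
for q in blobs(w,0,ok,300): print("slotfloor",rect(w[q][:,:2]),q.sum(),np.median(w[q][:,2]))
print(get_obs()["time_s"],get_obs()["ee_pos"],get_obs()["force"])
E
```

```text
switch_thumb 0.65 [325, 235] [478.4 -95.9  74.4]
switch_thumb 0.56 [592, 326] [591.7 195.1   4.7]
switch_thumb 0.54 [240, 279] [ 513.3 -161.7   88.4]
slot_middle 0.82 [240, 286] [ 518.8 -162.1   87.5]
guard_handle 0.97 [317, 324] [554.7 -99.8  80. ]
guard_handle 0.21 [11, 116] [ 391.  -386.2    8.4]
ledge (array([ 477.19467163, -101.89463043]), (70.65953826904297, 217.06869506835938), 1.3286689519882202) 19144 74.7805133274509
slotfloor (array([ 482.19885254, -121.84098816]), (23.951194763183594, 47.26563262939453), 1.1948447227478027) 1673 65.3308115067172
slotfloor (array([480.79638672, -72.64665985]), (24.602792739868164, 35.13246154785156), 1.2257853746414185) 1223 65.33842692307543
slotfloor (array([ 516.91235352, -294.86837769]), (1.3702954053878784, 167.50453186035156), 1.342731237411499) 591 65.09554256744109
4.9667 [476.11952988 -99.57260132 225.00310093] [ 1.21082082  0.38478673 -0.26586974]
```

View pics/sw0.png

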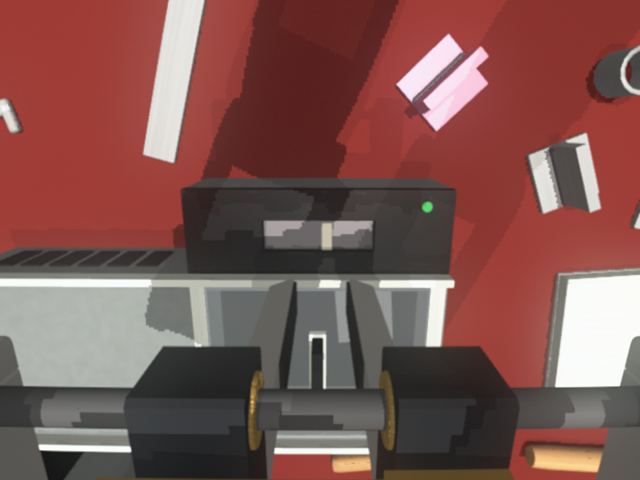

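The picture shows the ledge with its slot at (264–373, 222–248) and the thumb at (326,235). The slot-floor fit puts the thumb at y≈-94 in a slot centred at y≈-100.5, so the switch is on. I'll straddle the thumb, pinch it and slide it to off.

```bash
cat >> h.py <<'E'
YAW=1.33; RB=np.array([[np.cos(np.radians(YAW)),-np.sin(np.radians(YAW))],[np.sin(np.radians(YAW)),np.cos(np.radians(YAW))]])
def st(m=""):
    o=get_obs(); print(m,"t",round(o["time_s"],2),"ee",np.round(o["ee_pos"],1),"F",np.round(o["force"],1),"w",round(o["grip_width"],1))
    return o
E
python3 - <<'E'
from h import *
move_straight([480,-94.5,130],v=150,rotation=[180,0,180+YAW])
move_straight([480,-94.5,91],v=60); st("down")
gripper_to(6,6); o=st("grip")
e=np.array(o["ee_pos"])
d=RB@[0,-1]
for k in (12,14,15.5):
    move_straight([e[0]+d[0]*k,e[1]+d[1]*k,e[2]],v=30); st(k)
dwell(0.2); gripper_to(24); st("rel")
move_straight([480,-108,225],v=150)
p,w=wrist("sw1")
for z in [search_frame(p,"switch_thumb")]:
    for d in z: c,r=d["location"]; print(round(d["confidence"],2),[round(c),round(r)],np.round(w[int(r),int(c)],1))
for q in blobs(w,0,np.abs(w[...,2]-65)<4,300): print("slotfloor",rect(w[q][:,:2]),q.sum())
E
```

```text
down t 6.55 ee [480.2 -94.6  91. ] F [-0.6  0.1  0.2] w 23.9
grip t 6.96 ee [480.4 -94.7  91.4] F [-0.  -0.9  1.1] w 7.9
12 t 7.52 ee [ 480.7 -107.4   91.4] F [ 0.7 -1.5  0.8] w 8.1
14 t 7.77 ee [ 480.7 -108.7   91.4] F [0.7 0.8 1.5] w 8.0
15.5 t 8.02 ee [ 480.7 -108.8   91.4] F [0.6 5.6 3.3] w 8.0
rel t 8.69 ee [ 480.6 -110.4   91.3] F [ 0.1 -0.5  0.6] w 24.0
0.58 [320, 228] [ 475.4 -108.3   73.8]
slotfloor (array([ 481.37057495, -100.27590942]), (24.746667861938477, 90.39427185058594), 1.2203983068466187) 2950
slotfloor (array([ 516.97399902, -297.46105957]), (1.6832331418991089, 173.68190002441406), 1.4272736310958862) 607
```

```bash
python3 - <<'E'
from h import *
gripper_to(40,15)
move_to([590,-99.5,180],[180,0,180+YAW])
p=grab_frame("top"); w=cloud(p)
move_straight([590,-99.5,107.5],v=100); st("down")
gripper_to(6,20); o=st("grip")
if not 9<o["grip_width"]<12: raise SystemExit("bad grip")
e=np.array(o["ee_pos"]); d=RB@[0,-1]
for k in (100,195,199,201):
    move_straight([e[0]+d[0]*k,e[1]+d[1]*k,e[2]],v=100 if k<196 else 30); st(k)
dwell(0.2); gripper_to(40); st("rel")
e=np.array(get_obs()["ee_pos"]); move_straight([e[0],e[1],200],v=150)
b=np.array([591.5,-99.3]); q=b+RB@[-20,0]
move_to([*q,250],[180,0,180+YAW])
p,w=wrist("ch0")
for n in ["cooled","guard_handle"]:
    for x in search_frame(p,n): c,r=x["location"]; print(n,round(x["confidence"],2),[round(c),round(r)],np.round(w[int(r),int(c)],1))
st()
E
```

```text
down t 11.78 ee [590.5 -99.7 108.2] F [0.7 0.6 0. ] w 40.2
grip t 12.36 ee [590.2 -99.6 107.8] F [ 1.2 -1.5  1.4] w 9.8
100 t 13.51 ee [ 592.5 -200.3  107.8] F [ 0.6 -1.2  1.4] w 10.1
195 t 14.61 ee [ 594.7 -295.3  107.8] F [ 0.7 -2.2  1.8] w 9.7
199 t 14.89 ee [ 594.8 -298.   107.8] F [-0.3  1.6  2.2] w 9.9
201 t 15.14 ee [ 594.7 -299.2  107.8] F [0.1 4.8 3.9] w 9.5
rel t 16.0 ee [ 594.8 -300.7  107.8] F [ 0.  -0.7  0.1] w 40.2
cooled 0.77 [370, 216] [567.2 -54.9  50.7]
cooled 0.74 [239, 214] [ 577.8 -184.3   10.4]
cooled 0.74 [578, 372] [749.2 194.7  21.2]
guard_handle 0.78 [103, 253] [ 599.5 -288.4   81.1]
guard_handle 0.16 [358, 381] [764.7 -54.6  19.1]
 t 17.76 ee [ 571.5 -101.4  249.1] F [-0.4 -0.3  0.2] w 40.1
```

View pics/ch0.png

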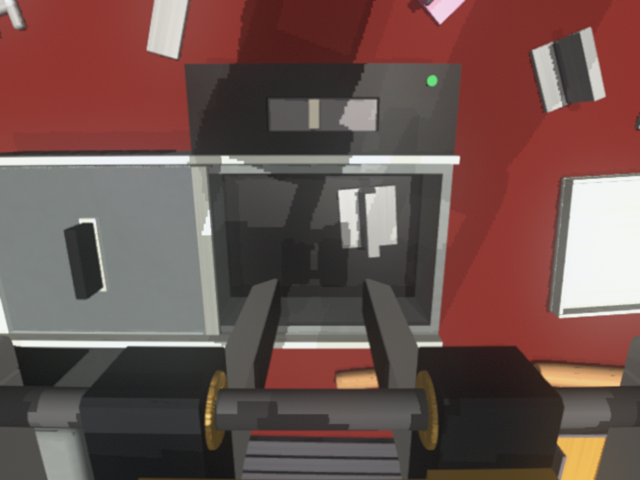

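The guard is open with its fin at (88,260), the thumb sits at the off end (314,113), and the cooled coupon stands in the chamber at (368,220). I'll grasp it and put it in the tray.

```bash
cat >> h.py <<'E'
from scipy.spatial.transform import Rotation
BOX=np.array([591.5,-99.4])
def web(w,px,xy,f,r=55):
    """web top near xy with the coupon on a floor at f: centre, angle (own x), size, n"""
    m=(np.hypot(w[...,0]-xy[0],w[...,1]-xy[1])<r)&(w[...,2]>f+36)&(w[...,2]<f+48)
    hsv=cv2.cvtColor(px,cv2.COLOR_BGR2HSV); m&=hsv[...,1]<110
    best=max(blobs(w,px,m,30),key=lambda q:q.sum(),default=None)
    if best is None: return None
    c,s,a=rect(w[best][:,:2]); a=a if s[0]>s[1] else a+90
    return c,(a+90)%180-90,np.round(sorted(s),1),best.sum()
def pick_yaw(x,y,z,phi):
    """tool yaw = phi or phi+180, the one with less turn of joint 6"""
    q0=get_obs()["qpos"]; c=[]
    for k in (0,180):
        q=solve_ik([x,y,z],[180,0,phi+k])
        if q is not None: c.append((abs(q[5]-q0[5]),phi+k))
    return min(c)[1]
def grasp(c,phi,f,opening=40,strength=35,safe=200):
    yaw=pick_yaw(c[0],c[1],f+31,phi)
    gripper_to(opening,strength)
    move_to([c[0],c[1],safe],[180,0,yaw])
    move_straight([c[0],c[1],f+60],v=200)
    move_straight([c[0],c[1],f+31.5],v=70); st("at")
    gripper_to(5,strength); o=st("grip")
    if not 8.5<o["grip_width"]<13: raise SystemExit("grip width off: %s"%o["grip_width"])
    move_straight([c[0],c[1],safe],v=150); o=st("lift")
    return yaw,o
def place(c,phi,f,safe=200,opening=28):
    yaw=pick_yaw(c[0],c[1],f+33,phi)
    move_to([c[0],c[1],safe],[180,0,yaw])
    move_straight([c[0],c[1],f+55],v=150)
    move_straight([c[0],c[1],f+32.5],v=50); o=st("down")
    gripper_to(opening,35); st("rel")
    move_straight([c[0],c[1],safe],v=200)
E
python3 - <<'E'
from h import *
d=np.load("pics/ch0.npz"); r=web(d["w"],d["px"],[570,-55],10); print("cooled",r)
t=np.load("pics/top0.npz")
c,phi=r[0],r[1]
if abs(r[2][1]-60)<8 and r[2][0]<20:
    grasp(c,phi,10)
    move_to([600,180,230],[180,0,pick_yaw(600,180,230,phi)]) 
    p,w=wrist("tr0")
    hsv=cv2.cvtColor(p["pixels"],cv2.COLOR_BGR2HSV)
    m=(w[...,2]>-2)&(w[...,2]<30)&(hsv[...,1]<70)&(np.hypot(w[...,0]-602,w[...,1]-230)<125)
    for q in blobs(w,0,m,3000): print("tray",rect(w[q][:,:2]),q.sum())
E
```

```text
cooled (array([576.6975708 , -52.08464432]), 6.113500118255615, array([10.2, 60.4]), np.int64(740))
at t 19.72 ee [576.3 -51.9  40.9] F [-0.1 -0.1  0.3] w 40.1
grip t 20.29 ee [577.  -52.4  41.8] F [-0.9 -2.   0.9] w 10.0
lift t 21.5 ee [575.7 -51.8 198.5] F [-0.5 -0.  -3.3] w 10.1
tray (array([605.61694336, 231.84545898]), (160.03814697265625, 159.46522521972656), 4.894165515899658) 19126
```

```bash
python3 - <<'E'
from h import *
place([602,231],4.9,4,safe=180)
move_to([440,243,215],[180,0,pick_yaw(440,243,215,0)])
p,w=wrist("h0")
for xy in ([457,246],[439,369],[432,132],[602,231]):
    print(xy, web(w,p["pixels"],xy,0 if xy[0]<600 else 4))
p=grab_frame("top"); w=cloud(p)
for xy in ([457,246],[439,369],[432,132],[602,231]):
    print("top",xy, web(w,p["pixels"],xy,0 if xy[0]<600 else 4,))
st()
E
```

```text
down t 24.43 ee [601.7 231.   35.9] F [ 0.6 -0.7 -4.5] w 9.9
rel t 24.94 ee [602.2 231.1  36.8] F [ 0.  -0.8 -0.4] w 28.3
[457, 246] (array([456.24197388, 246.16633606]), -9.470077514648438, array([10.1, 60.3]), np.int64(797))
[439, 369] (array([437.75018311, 369.68670654]), -70.84427452087402, array([10.8, 60.7]), np.int64(943))
[432, 132] (array([431.1210022 , 132.10557556]), 23.288761138916016, array([11.2, 60.4]), np.int64(996))
[602, 231] (array([585.56542969, 230.90991211]), 4.991865634918213, array([10.1, 29.6]), np.int64(318))
top [457, 246] None
top [439, 369] None
top [432, 132] (array([432.41894531, 132.46333313]), 22.757617950439453, array([10.1, 58.7]), np.int64(72))
top [602, 231] (array([603.34649658, 233.1590271 ]), 4.557462692260742, array([10.6, 60.1]), np.int64(69))
 t 26.61 ee [441.3 242.8 214.4] F [-0.2  0.2 -0.3] w 28.2
```

View pics/h0.png

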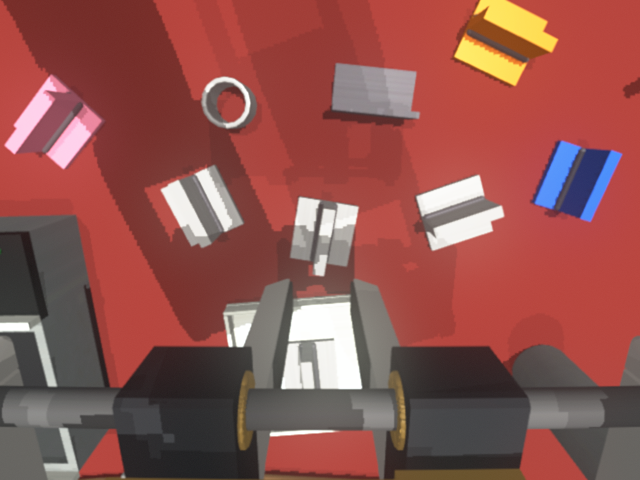

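All three fresh coupons stand clear at (205,207), (323,235) and (460,212), and the cooled one stands in the tray at (305,365). I'll transfer the fresh ones one by one, looking at each just before grasping it.

```bash
cat > tr.py <<'E'
from h import *
def look(xy,f,name,dx=-15):
    move_to([xy[0]+dx,xy[1],215+f],[180,0,pick_yaw(xy[0]+dx,xy[1],215+f,180)])
    p,w=wrist(name); return web(w,p["pixels"],xy,f)
def transfer(xy,by,name,bx=0):
    r=look(xy,0,name); print(name,r)
    if r is None or abs(r[2][1]-60)>6 or r[2][0]>16: raise SystemExit("look again")
    grasp(r[0],r[1],0)
    place(BOX+RB@[bx,by],YAW,10)
E
python3 - <<'E'
from tr import *
transfer([431,132],-64,"g1")
transfer([456,246],0,"g2")
E
```

```text
g1 (array([431.18753052, 132.43267822]), 23.360755920410156, array([10.3, 60.2]), np.int64(826))
at t 29.49 ee [431.  132.4  31.3] F [-0.8 -0.7 -0.6] w 40.1
grip t 30.07 ee [431.5 132.3  31.7] F [-0.2 -0.8  0.7] w 9.7
lift t 31.34 ee [430.2 132.3 198.8] F [-0.1 -0.4 -3.1] w 9.8
down t 34.27 ee [ 592.7 -163.3   42. ] F [-0.8  0.4 -3. ] w 10.0
rel t 34.77 ee [ 593.2 -163.5   42.8] F [ 0.9  0.2 -0.3] w 28.3
g2 (array([456.28768921, 246.17965698]), -9.386604309082031, array([10. , 60.2]), np.int64(795))
at t 39.48 ee [455.9 246.   30.9] F [-0.3  0.8  0.7] w 40.1
grip t 40.06 ee [456.4 245.9  31.8] F [-0.4 -3.   2.9] w 9.6
lift t 41.33 ee [455.4 245.9 198.7] F [ 0.   0.4 -3. ] w 9.7
down t 44.37 ee [591.2 -99.3  42. ] F [-0.3 -0.3 -3.5] w 9.8
rel t 44.88 ee [591.7 -99.4  42.8] F [ 0.8  0.4 -0. ] w 28.4
```

```bash
python3 - <<'E'
from tr import *
transfer([438,370],64,"g3")
move_to([*(BOX+RB@[-20,0]),250],[180,0,180+YAW])
p,w=wrist("ch1")
for y in (-64,0,64):
    t=BOX+RB@[0,y]; print(y,t,web(w,p["pixels"],t,10,40))
p=grab_frame("side"); cv2.imwrite("pics/side1.png",cv2.resize(p["pixels"][140:420,120:500],None,fx=2.1,fy=2.1)); st()
E
```

```text
g3 (array([437.87188721, 370.20230103]), -70.80956840515137, array([10.8, 59.8]), np.int64(879))
at t 50.64 ee [437.5 370.   30.9] F [-0.2  0.9 -0.3] w 40.2
grip t 51.22 ee [437.8 370.3  31.8] F [-0.8 -0.5  2. ] w 10.0
lift t 52.49 ee [437.  369.7 198.5] F [ 0.7 -0.3 -3.5] w 10.0
down t 55.73 ee [589.7 -35.4  42. ] F [-0.2  0.3 -3.4] w 9.9
rel t 56.24 ee [590.2 -35.4  42.7] F [ 0.4  1.  -0.9] w 27.7
-64 [ 592.98549084 -163.38275797] (array([ 591.85845947, -161.91540527]), 1.0845037698745728, array([10.6, 60. ]), np.int64(736))
0 [591.5 -99.4] (array([591.21105957, -97.50128937]), 1.1627366542816162, array([ 9.2, 59.8]), np.int64(636))
64 [590.01450916 -35.41724203] (array([588.7210083 , -34.00352097]), 1.3030204772949219, array([10.2, 60.8]), np.int64(744))
 t 60.02 ee [571.5 -99.8 250. ] F [-0.6 -0.4  0.6] w 28.2
```

View pics/ch1.png

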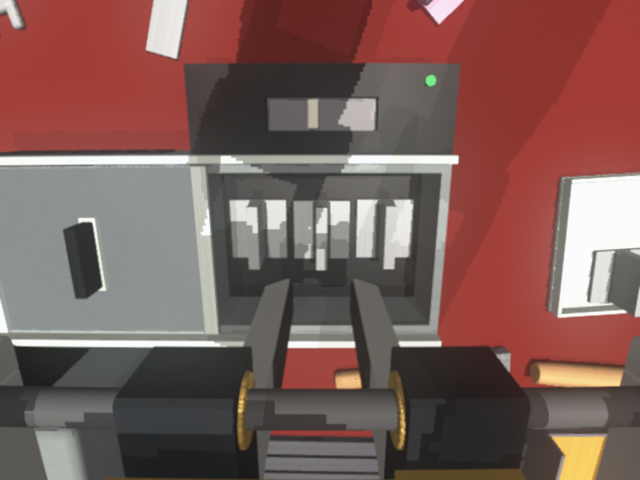

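View pics/side1.png

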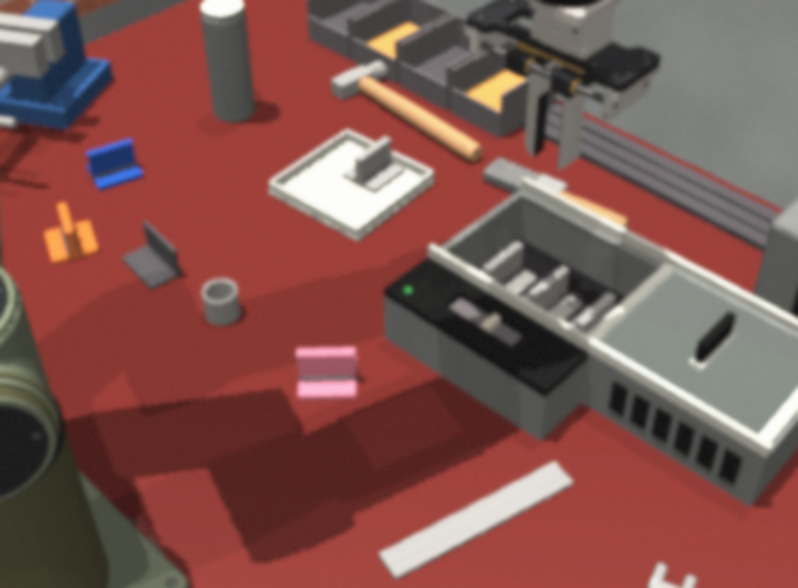

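Three coupons stand in the chamber at webs (250,235), (320,235) and (390,235). In the side view the cooled coupon at (375,165) sits off the tray's centre, so it seems to have been knocked. I'll measure it before shutting the guard.

```bash
python3 - <<'E'
from tr import *
move_to([570,210,225],[180,0,pick_yaw(570,210,225,180)])
p,w=wrist("tr1"); px=p["pixels"]; print("web",web(w,px,[605,225],4,70))
hsv=cv2.cvtColor(px,cv2.COLOR_BGR2HSV)
m=(w[...,2]>6.5)&(w[...,2]<60)&(hsv[...,1]<70)&(np.hypot(w[...,0]-602,w[...,1]-230)<64)
for q in blobs(w,0,m,200): print("coupon",rect(w[q][:,:2]),q.sum(),np.percentile(w[q][:,2],[5,50,95]))
t=grab_frame("top"); wt=cloud(t); print("top web",web(wt,t["pixels"],[605,225],4,70))
hs=cv2.cvtColor(t["pixels"],cv2.COLOR_BGR2HSV); m=(wt[...,2]>2.5)&(wt[...,2]<60)&(hs[...,1]<70)&(np.hypot(wt[...,0]-602,wt[...,1]-230)<125)
for q in blobs(wt,0,m,500): print("tray top",rect(wt[q][:,:2]),q.sum())
st()
E
```

```text
web (array([636.82440186, 226.39918518]), 4.940053462982178, array([10. , 61.1]), np.int64(685))
coupon (array([636.2635498 , 226.17971802]), (60.00775909423828, 56.036582946777344), 4.280796051025391) 2836 [ 8.78308677 10.68468333 46.49333529]
top web None
 t 61.31 ee [570.6 208.5 225.2] F [-0.2 -0.3 -0.7] w 28.1
```

View pics/tr1.png

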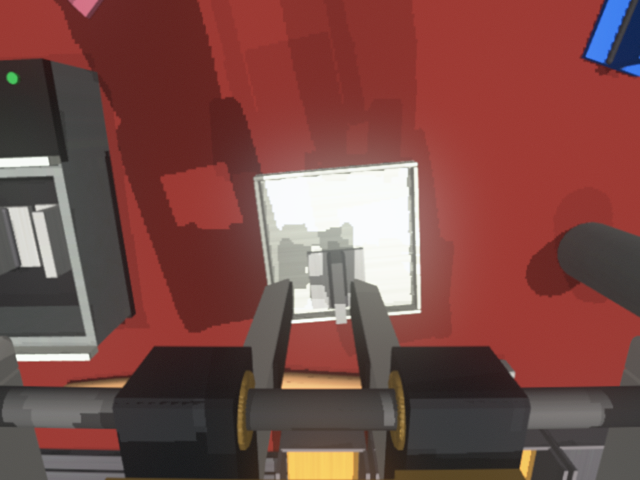

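The cooled coupon was knocked about 35 mm to +x. It is still upright, flat on the tray floor (base top at 10.7 mm) and inside the rim, so I'll leave it. Now I'll shut the guard and then push the switch on.

```bash
python3 - <<'E'
from tr import *
gripper_to(40,20)
move_to([594.8,-299.4,180],[180,0,180+YAW])
move_straight([594.8,-299.4,107.5],v=120); st("down")
gripper_to(6,20); o=st("grip")
if not 9<o["grip_width"]<12: raise SystemExit("bad grip")
e=np.array(o["ee_pos"]); d=RB@[0,1]
for k in (100,196,200,201.5):
    move_straight([e[0]+d[0]*k,e[1]+d[1]*k,107.8],v=100 if k<197 else 30); st(k)
dwell(0.3); gripper_to(40); o=st("rel"); e=o["ee_pos"]
move_straight([e[0],e[1],200],v=150)
# look before the switch
move_to([500,-108,240],[180,0,180+YAW])
p,w=wrist("sh0"); st()
for q in blobs(w,0,(np.abs(w[...,2]-65)<4)&(w[...,0]<500),300): print("slotfloor",rect(w[q][:,:2]),q.sum())
E
```

```text
down t 64.35 ee [ 595.4 -299.6  108.2] F [0.7 0.4 0. ] w 39.7
grip t 64.92 ee [ 595. -299.  108.] F [-0.1  2.2  2.7] w 10.0
100 t 66.08 ee [ 592.7 -198.4  108. ] F [-1.   2.5  5.2] w 9.7
196 t 67.18 ee [ 590.4 -101.2  107.9] F [-0.7  1.1  4.9] w 9.8
200 t 67.47 ee [590.4 -99.1 107.9] F [-0.3 -3.5  4.9] w 9.7
201.5 t 67.72 ee [590.4 -99.1 107.9] F [-0.4 -6.5  5.3] w 9.5
rel t 68.67 ee [590.3 -97.4 107.7] F [ 0.4 -0.5  0. ] w 39.9
 t 69.97 ee [ 499.8 -107.9  238.9] F [0.3 0.5 0.3] w 39.9
slotfloor (array([ 481.36914062, -100.18335724]), (25.50616455078125, 90.64886474609375), 1.9661020040512085) 2915
```

View pics/sh0.png

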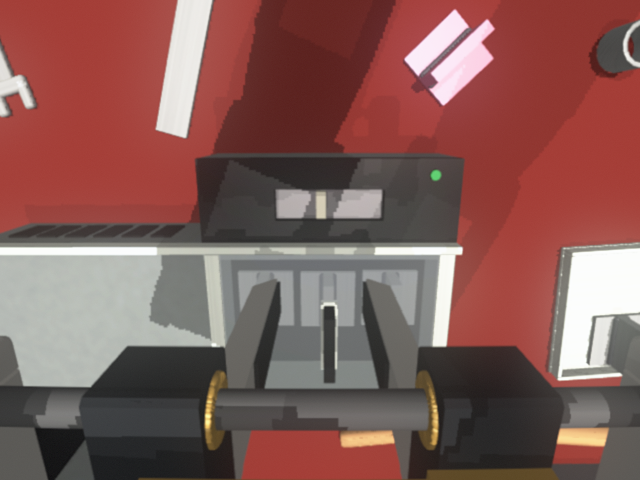

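The guard is at its shut stop, with the fin at (330,340) and the three coupons visible beneath. The thumb is at (321,205), still off. Now the switch.

```bash
python3 - <<'E'
from tr import *
gripper_to(24,6)
move_straight([480.6,-108.8,130],v=150)
move_straight([480.6,-108.8,91],v=60); st("down")
gripper_to(6,6); o=st("grip")
if not 7<o["grip_width"]<10: raise SystemExit("bad grip")
e=np.array(o["ee_pos"]); d=RB@[0,1]
for k in (12,14,15.5):
    move_straight([e[0]+d[0]*k,e[1]+d[1]*k,91.4],v=30); st(k)
dwell(0.3); gripper_to(24); o=st("rel"); e=o["ee_pos"]
move_straight([e[0],e[1],225],v=150)
move_to([500,-108,240],[180,0,180+YAW])
p,w=wrist("end0"); px=p["pixels"]
for q in blobs(w,0,(np.abs(w[...,2]-65)<4)&(w[...,0]<500)&(w[...,0]>465),300): print("slotfloor",rect(w[q][:,:2]),q.sum())
move_to([440,40,300],[180,0,180])
s=grab_frame("top"); w=cloud(s); print("cooled",web(w,s["pixels"],[636,226],4,60))
a=px; b=s["pixels"][170:345,140:460]
cv2.imwrite("pics/end.png",np.hstack([a[130:390,170:490],cv2.resize(b,(475,260))])); st()
E
```

```text
down t 72.14 ee [ 480.8 -108.9   91. ] F [ 0.5 -0.5 -0.3] w 23.8
grip t 72.55 ee [ 481.  -108.7   91.4] F [-0.4  1.4  1.6] w 8.1
12 t 73.1 ee [480.7 -96.1  91.4] F [-0.2  0.3  0.9] w 8.0
14 t 73.35 ee [480.6 -94.7  91.4] F [-0.1 -0.8  1.3] w 7.7
15.5 t 73.6 ee [480.6 -94.5  91.4] F [-0.5 -4.4  0. ] w 8.0
rel t 74.38 ee [480.5 -92.9  91.3] F [-0.4 -0.1 -0.4] w 24.3
slotfloor (array([ 481.20443726, -100.19232178]), (25.00864028930664, 90.46341705322266), 1.1919944286346436) 2922
cooled (array([638.91296387, 227.52272034]), 4.985948085784912, array([10.9, 60.5]), np.int64(70))
 t 76.48 ee [439.9  39.3 299.1] F [-0.3 -0.4 -0.1] w 24.0
```

View pics/end.png

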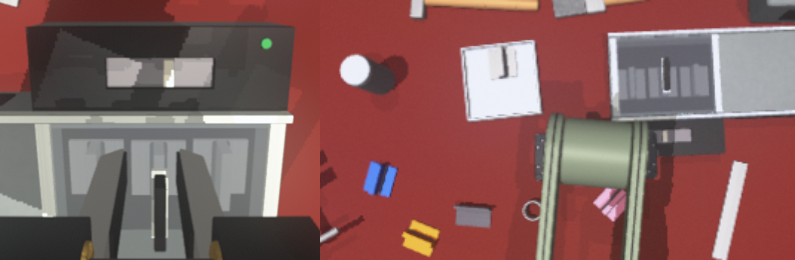

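The thumb is at the on side (168,72). The guard is shut over three upright coupons, and the cooled coupon stands in the tray at (503,63). The bystanders are in place and the robot touches nothing, so I'll hand in.

```bash
python3 -c "
from plant import *
print(close_job())"
```

```text
the job is handed in; nothing more can be done
None
```

The batch is changed and the job is handed in, at about 76 s on the robot's clock. No verdict was reported.

**What I did, in order:**
1. Pinched the switch and slid it to its off stop.
2. Slid the guard fully open, about 199.6 mm, to its stop.
3. Stood the cooled coupon in the tray.
4. Stood the three fresh coupons in a row on the chamber floor.
5. Slid the guard back to its shut stop.
6. Pushed the switch to its on stop.

**Last checks:**
- **Guard:** it met its shut stop with about 6.5 N, within about 0.5 mm of where it started.
- **Switch:** it moved 14.2 mm to its on stop.
- **Fresh coupons:** before shutting, their webs measured within about 2 mm of the planned spots and stood upright. They still look upright through the closed guard.
- **Cooled coupon:** it was knocked about 35 mm towards +x after I placed it in the middle of the tray. I left it there because it stands flat on the tray floor inside the rim, about 6 mm from the inner wall.
- **Bystanders:** those visible in the last picture look where they were. I checked this only by eye. The arm hid part of the bench and the crop left out the spanner.

No check failed. The camera read box positions about 1.5 to 2 mm off the mechanical stops in y, which is within the stated calibration.

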